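# Hook the red parts tray out from under the riser shelf

### The arm

A 7-joint arm with a two-finger parallel gripper is mounted at the origin on the work surface. World frame = base frame: x ahead of the robot, y to its left, z up, the work surface at z = 0. Lengths are in mm, angles in rad, forces in N, time in s.
With the tool pointing down it reaches from about 400 to 875 mm from the base axis. Payload 19.3 kg.
Tool frame: the origin (TCP) lies at the very end of the fingers, on their centre line; the grasp point (between the pads) lies 19 mm behind it (grip_point_offset is the z of the grasp point in the tool frame, in mm); z points along the fingers, x is the direction in which the jaws open and shut, and the axes are right-handed (so a half turn about z gives the same grasp; the last joint's range is limited). The gripper opens to 85 mm and grips with 20 to 120 N. Pads are 22 mm wide; open, the fingers measure 114 mm over their backs; the gripper's body (76 mm by 85 mm) begins 54 mm behind the grasp point. The pads swing forward as they close: fully open they stand 13 mm farther back than shut.
Start: joints at [1.063, 0.521, -0.036, 1.599, 0.021, 1.021, -0.113], TCP at [264.94, -566.058, 231.291] pointing down, gripper open.
Joint ranges: [-2.91, 2.91], [-0.3, 2.13], [-1.5, 1.42], [0.17, 2.43], [-1.26, 4.41], [0.16, 1.93], [-2.52, 2.52]. Speed limits (rad/s): [1.89, 1.89, 2.39, 2.39, 3.01, 3.01, 3.01].

### API

Orientations are given as a 3x3 rotation matrix whose columns are the frame's x, y, z axes.
In Python, from workcell import movep, movel, goto_joints, open_gripper, clamp, wait, inverse_kinematics, read_state, camera, PlanningError, finish_job, grip_point_offset gives the robot as it stands. Calls block until the motion is done:
- movep(position, orientation): joint-space move of the TCP to a pose.
- movel(position, frame=None, max_speed=150, guard=None): straight line of the TCP; frame=None keeps the orientation; max_speed is the mean speed in mm/s. With guard (N) it stops when the force on the tool has changed by that much, and returns True; else False.
- goto_joints(angles): joint-space move.
- open_gripper() and clamp(): open the fingers fully, or close them until they stop; the grip force is fixed at half the most.
- wait(seconds).
- inverse_kinematics(position, orientation): joint angles nearest the present ones, or None.
- read_state(): the state.
- camera(name): name is "scene" or "top" or "wrist"; returns a dict with "image" (480x640x3 uint8, blue, green, red), "range_z" (480x640 float32, mm along the optical axis (not along the pixel's ray), 0 where there is no reading), "fx", "fy", "cx", "cy" (pixels), "cam_to_world" (4x4, takes a point from camera to world coordinates). Camera axes: x right, y up, looking along -z (the intrinsics and any distortion apply to the point x, -y, -z); pixel columns grow to the right and rows downward; lengths in mm; the calibration is good to about 2 mm. A picture is of the moment at which its call begins.
A pose or a line that the arm cannot do raises PlanningError and nothing moves.
- finish_job(): hands the job in, once; it reports no verdict.
The state is a dict: "time": time; "qpos": joint angles; "qvel": joint speeds; "joint_efforts": joint torques, N m; "eef_pos": TCP position; "tool_rot": TCP orientation; "ft_force": force on the tool from outside, world axes, zero at the start; "torque": the same for the moment, N m; "finger_gap": finger opening in mm.
Only numpy, scipy, OpenCV 4.12 (cv2) and the standard library are available. Lean on these libraries where they do the work, as an engineer would, in place of code of your own. Each camera call takes 0.05 s, during which the arm holds its last target.

### The job

The red tray with the hub has been pushed back under the low shelf. Take the blue-handled hook tool from its stand, hook it into the tray's empty front pocket and drag the tray along the table until it is completely out from under the shelf, with the hub still standing in it; touch the tray only with the hook and do not lift it. Then lay the hook tool back in its stand, and leave the yellow tray and everything else where they are.

Things in the scene. Friction and masses are not known exactly. Their poses are not given: they have to be found in the camera images.
- hook_tool: Hook tool, 0.18 kg. Blue handle 160 mm long (x), 20 wide (y), 22 high (z); origin at the handle's middle, balance point 8 mm ahead. x points along the handle to the hook; z up in its stand. A steel rod 8 mm thick runs on to x = 190 mm, then turns down (-z) for 45 mm. Starts lying in its stand, within 8 mm of the stand's middle, hook end to the robot's right.
- hook_tip (a point): Lowest point of the hook, 190 mm ahead (x) and 49 mm below (z) of the hook tool's origin.
- tool_stand: Fixed stand; origin on the table under its middle, x along the lying tool. Black uprights 12 mm thick at x = -60 and +60 mm, each with an open notch 40 mm wide (y), notch floor 74 mm above the table, ears to 94 mm. Between them free space for fingers (base plate 10 mm high). The handle lies in both notches, its middle over the stand's origin, 85 mm above the table.
- shelf: Fixed low riser shelf, blue frame, wire deck, 200 mm deep (x), 360 mm wide (y); origin on the table under its middle. The open front looks along its -x (front edge at x = -100 mm), to the robot's left. Frame underside 140 mm above the table, top 160 mm; 16 mm square posts at the corners. The wires cannot be passed.
- red_tray: Red tray under the shelf, -x side to the shelf's front; origin under its centre; 110 mm long (x), 100 wide (y), walls 35 high, walls and floor 3 thick. A wall at x = 0 makes two pockets each 50 mm long: the front one (centre x = -27 mm) is empty, the rear one (centre x = +27) holds the hub. About 0.22 kg, hub 0.15 kg; slides on the table.
- red_tray_back_left (a point): Rear corner of the red tray's underside, at x = +55, y = +50 mm of the tray.
- red_tray_back_right (a point): Rear corner of the red tray's underside, at x = +55, y = -50 mm of the tray.
- hub: Bare aluminium bicycle hub standing on end in the red tray's rear pocket, 38 mm diameter, 60 mm tall; origin at its underside, z along its axle.
- yellow_tray: Yellow tray of the same form beside the red one under the shelf (the two may be either way round), with a dark freewheel standing in its rear pocket; to be left alone.
- oil_bottle: Bystander: white bottle with green label and red cap, 48 mm diameter, 140 mm tall; origin at its underside centre.
- grease_jar: Bystander: white jar with blue lid, 72 mm diameter, 60 mm tall; origin at its underside centre.
- tape_roll: Bystander: black roll of rim tape lying flat, 90 mm diameter, 22 mm tall; origin at its underside centre.
- mug: Bystander: white mug, 80 mm diameter, 90 mm tall; origin at its underside centre.
- tyre_spanner: Bystander: steel spanner lying flat, 170 mm long; along its x axis.
- chainring: Bystander: dark round steel cover disc lying flat, 110 mm diameter, 12 mm tall; origin at its underside centre.

How it is judged:
By the outcome, as a careful person would: the job done as asked, in the order asked, and still so for the second after the job is handed in, with the robot touching nothing.
It also fails if it takes over 45 s, if anything falls off the work surface, if the arm or the gripper's body presses on something with over 40 N, if the wrist force passes 120 N, or if a joint passes its speed limit or range.

## Working session

There is one attempt and no reset: what is moved stays moved. The work goes in short steps, each a Python script; the robot and the scene stay as the last script left them, time stands still between calls to the robot, and variables do not carry over. Pictures are saved under pics/ and viewed, and the job is handed in when it is done.

```bash
ls; mkdir -p pics
python3 - <<'E'
from workcell import *
import cv2
for n in ("scene","top","wrist"):
    c=camera(n); cv2.imwrite(f"pics/a_{n}.png",c["image"])
    print(n,c["fx"],c["fy"],c["cx"],c["cy"],[k for k in c]); print(c["cam_to_world"].round(3))
s=read_state(); print(s["time"],s["eef_pos"],s["tool_rot"],s["finger_gap"],grip_point_offset)
E
```

```text
pics
scene 551.4365964403513 551.4365964403513 320.91398911763235 239.85122830475908 ['image', 'range_z', 'fx', 'fy', 'cx', 'cy', 'cam_to_world']
[[-9.61000e-01  2.61000e-01 -9.60000e-02  4.42505e+02]
 [-2.78000e-01 -9.07000e-01  3.15000e-01  2.81830e+02]
 [-5.00000e-03  3.29000e-01  9.44000e-01  1.08636e+03]
 [ 0.00000e+00  0.00000e+00  0.00000e+00  1.00000e+00]]
top 534.7178672416478 534.7178672416478 317.7627035633177 226.72525298936677 ['image', 'range_z', 'fx', 'fy', 'cx', 'cy', 'cam_to_world']
[[ 8.00000e-03  9.89000e-01 -1.50000e-01  3.95608e+02]
 [-9.99000e-01  1.30000e-02  3.30000e-02 -2.89240e+01]
 [ 3.50000e-02  1.49000e-01  9.88000e-01  1.05358e+03]
 [ 0.00000e+00  0.00000e+00  0.00000e+00  1.00000e+00]]
wrist 360.69540759830784 360.69540759830784 318.0530015349681 240.0588137813413 ['image', 'range_z', 'fx', 'fy', 'cx', 'cy', 'cam_to_world']
[[ 4.24000e-01  8.60000e-01  2.83000e-01  3.37594e+02]
 [-9.06000e-01  4.03000e-01  1.31000e-01 -5.33250e+02]
 [-1.00000e-03 -3.12000e-01  9.50000e-01  3.74344e+02]
 [ 0.00000e+00  0.00000e+00  0.00000e+00  1.00000e+00]]
0.15 [ 264.8499809  -565.83679579  230.85772617] [[ 4.23948764e-01 -9.05686082e-01 -4.07418223e-04]
 [-9.05685784e-01 -4.23948956e-01  7.36596035e-04]
 [-8.39849307e-04  5.67139142e-05 -9.99999646e-01]] 85.68909705018669 -18.700000000000003
```

View pics/a_scene.png

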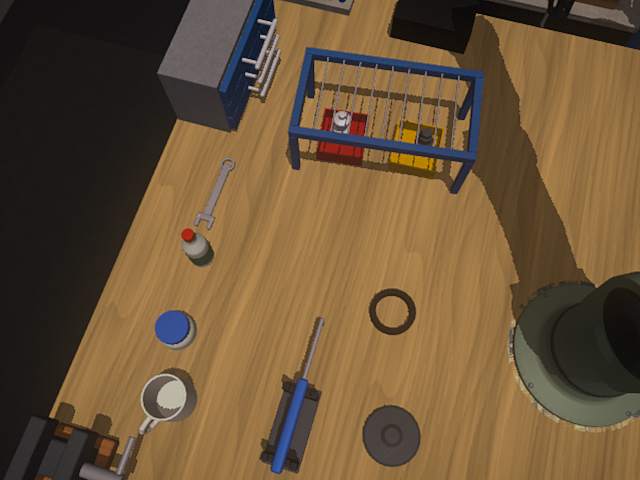

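View pics/a_top.png

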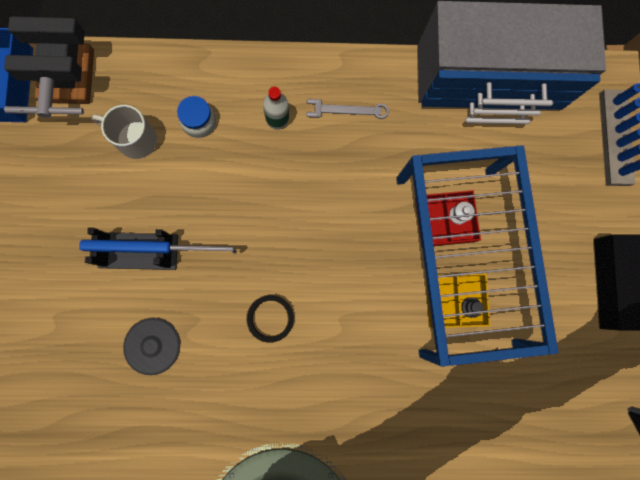

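View pics/a_wrist.png

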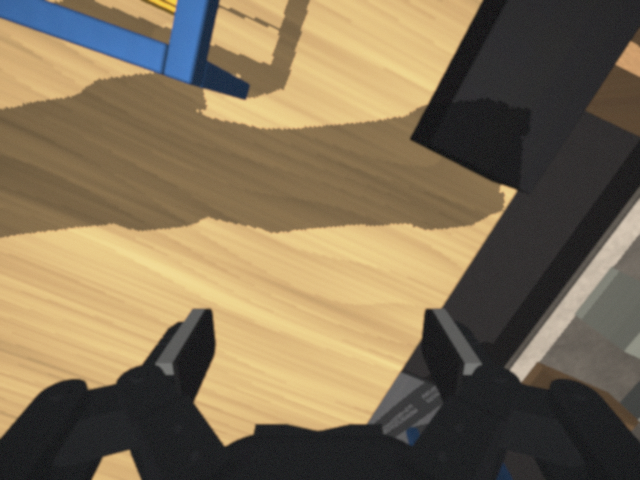

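```bash
cat > h.py <<'E'
import numpy as np, cv2
from workcell import *
def rays(c,uv):
    uv=np.atleast_2d(np.array(uv,float)); M=c["cam_to_world"]
    d=np.c_[(uv[:,0]-c["cx"])/c["fx"],-(uv[:,1]-c["cy"])/c["fy"],-np.ones(len(uv))]
    return M[:3,3],d@M[:3,:3].T
def plane(c,uv,z):
    o,d=rays(c,uv); return o+d*((z-o[2])/d[:,2])[:,None]
def cloud(c):
    v,u=np.mgrid[0:480,0:640]; M=c["cam_to_world"]; r=c["range_z"].astype(float)
    P=np.dstack([(u-c["cx"])/c["fx"]*r,-(v-c["cy"])/c["fy"]*r,-r])@M[:3,:3].T+M[:3,3]
    P[r<=0]=np.nan; return P
def proj(c,p):
    M=c["cam_to_world"]; q=(np.atleast_2d(p)-M[:3,3])@M[:3,:3]
    return np.c_[c["cx"]+c["fx"]*q[:,0]/-q[:,2],c["cy"]-c["fy"]*q[:,1]/-q[:,2]]
def hsv(c): return cv2.cvtColor(c["image"],cv2.COLOR_BGR2HSV)
def rect(P):
    r=cv2.minAreaRect(P[:,:2].astype(np.float32)); return np.round(r[0],1),np.round(r[1],1),round(r[2],2),cv2.boxPoints(r).round(1).tolist()
E
python3 - <<'E'
from h import *
for n in ("top","scene"):
    c=camera(n);P=cloud(c);H=hsv(c);h,s,v=H[...,0],H[...,1],H[...,2]
    Z=P[...,2]
    print(n)
    blue=(h>100)&(h<130)&(s>120)&(v>50)
    m=blue&(Z>85)&(Z<110)&(P[...,1]>0)
    print("handle",m.sum(),np.nanmedian(Z[m]),rect(P[m]))
    m=blue&(Z>150)&(Z<170)&(P[...,1]<0)&(P[...,0]<700)
    print("shelf",m.sum(),np.nanmedian(Z[m]),rect(P[m]))
    red=((h<6)|(h>174))&(s>150)&(v>50)
    m=red&(Z>29)&(Z<42)&(P[...,1]<0); print("red rim",m.sum(),np.nanmedian(Z[m]),rect(P[m]))
    m=red&(Z>-10)&(Z<10)&(P[...,1]<0); print("red floor",m.sum(),np.nanmedian(Z[m]),rect(P[m]))
    yel=(h>20)&(h<32)&(s>200)&(v>100)
    m=yel&(Z>29)&(Z<42)&(P[...,1]<0); print("yel rim",m.sum(),rect(P[m]))
    m=(Z>40)&(Z<120)&(P[...,1]>-60)&(P[...,1]<250)&(P[...,0]>250)&(P[...,0]<480)
    print("tool/stand",m.sum(),rect(P[m]))
    m=(Z>45)&(Z<75)&(P[...,1]<-250)&(P[...,1]>-500)&(P[...,0]>250)&(P[...,0]<520)
    print("hubs",m.sum(),[ (x.round(0)) for x in P[m][::15]])
E
```

```text
top
handle 1016 95.8883869164303 (array([502.7, 283. ]), array([157. ,  20.3]), 89.44, [[491.79998779296875, 204.6999969482422], [512.0, 204.5], [513.5999755859375, 361.3999938964844], [493.29998779296875, 361.6000061035156]])
shelf 5898 160.05779483818736 (array([ 491.5, -339.8]), array([357.9, 200.8]), 6.53, [[302.29998779296875, -260.3999938964844], [325.1000061035156, -459.8999938964844], [680.7000122070312, -419.20001220703125], [657.9000244140625, -219.6999969482422]])
red rim 280 34.304339538279464 (array([ 573. , -328.4]), array([98.7, 93. ]), 6.39, [[518.7000122070312, -287.70001220703125], [529.0999755859375, -380.1000061035156], [627.2000122070312, -369.1000061035156], [616.7999877929688, -276.70001220703125]])
red floor 1016 3.5709906904393165 (array([ 575.9, -330.3]), array([91.7, 83.5]), 6.29, [[525.7000122070312, -293.8999938964844], [534.9000244140625, -376.8999938964844], [626.0, -366.79998779296875], [616.9000244140625, -283.79998779296875]])
yel rim 208 (array([ 412.9, -347.5]), array([98.3, 86.3]), 0.72, [[363.20001220703125, -305.0], [364.29998779296875, -391.299
[... 1577 characters left out ...]
220703125], [365.5, -390.8999938964844], [464.0, -387.20001220703125], [459.8999938964844, -277.1000061035156]])
tool/stand 49 (array([475.3, 227.1]), array([12.1,  8.8]), 87.1, [[470.6000061035156, 221.3000030517578], [479.3999938964844, 220.8000030517578], [480.0, 232.89999389648438], [471.20001220703125, 233.39999389648438]])
hubs 171 [array([ 341., -451.,   70.]), array([ 331., -442.,   72.]), array([ 335., -442.,   62.]), array([ 339., -445.,   49.]), array([ 324., -445.,   51.]), array([ 400., -371.,   45.]), array([ 406., -358.,   46.]), array([ 396., -352.,   49.]), array([ 315., -260.,   69.]), array([ 320., -263.,   52.]), array([ 311., -260.,   58.]), array([ 310., -260.,   48.])]
```

Run:
```python
from h import *
for n in ("top","scene"):
    c=camera(n);P=cloud(c);X,Y,Z=P[...,0],P[...,1],P[...,2]
    m=(Z>65)&(Z<110)&(Y>70)&(Y<195)&(X>470)&(X<535)
    print(n,"rod",m.sum(),np.nanmedian(Z[m]),rect(P[m]),np.polyfit(Y[m],X[m],1))
    m=(Z>86)&(Z<98)&(Y>200)&(Y<380)&(X>460)&(X<545)&(hsv(c)[...,2]<70)
    print("ears",m.sum(),rect(P[m]) if m.sum()>3 else 0)
    m=((Z>8)&(Y>-250)&(Y<400)&(X>250)&(X<900)).astype(np.uint8)
    k,L,st,ce=cv2.connectedComponentsWithStats(m)
    for i in range(1,k):
        if st[i,4]>60:
            q=P[L==i]; print("obj",st[i,:4],q.min(0).round(),q.max(0).round())
R=lambda d:np.column_stack([[-d[1],d[0],0],[d[0],d[1],0],[0,0,-1]])
for sg in (1,-1):
  for nm,p,a in (("stand",(502.8,285,66),(-.0097,-1)),("hook",(549,-103,35),(.113,-.994)),("out",(529,67,35),(.113,-.994))):
    d=np.array(a)/np.hypot(*a); M=R(d); M[:,:2]*=sg; 
    q=inverse_kinematics(np.array(p),M); print(sg,nm,np.linalg.det(M).round(2),None if q is None else np.round(q,2))
```

```text
top rod 264 88.78909116399336 (array([501.1, 142.8]), array([103.7,   8.4]), 89.34, [[496.29998779296875, 91.0], [504.70001220703125, 90.9000015258789], [505.8999938964844, 194.60000610351562], [497.5, 194.6999969482422]]) [1.50775012e-02 4.98701407e+02]
ears 212 (array([502. , 276.6]), array([146.9,  61.8]), 89.02, [[469.79998779296875, 203.6999969482422], [531.5999755859375, 202.60000610351562], [534.0999755859375, 349.3999938964844], [472.29998779296875, 350.5]])
obj [68 27 16 18] [888. 388.  78.] [900. 400. 128.]
obj [65 56 17 26] [814. 388.  76.] [845. 400. 130.]
obj [263  86  26  43] [753.  -3.   8.] [796.  45. 145.]
obj [177  96  39  42] [732. 145.   8.] [801. 215.  67.]
obj [306  99  35  18] [ 783. -108.    8.] [819. -38.  13.]
obj [ 91 105  66  53] [687. 262.   8.] [767. 374.  95.]
obj [362 106  19  11] [ 785. -190.    8.] [ 806. -153.   12.]
obj [ 70 108  14   6] [749. 378.  79.] [761. 399.  94.]
obj [396 154  36 151] [ 403. -250.    8.] [ 662. -221.  165.]
obj [ 79 227 158  43] [467.  91.   8.] [538. 364. 101.]
obj [246 295  48  48] [331. -18.   9.] [419.  71.  29.]
obj [1
[... 732 characters left out ...]
33. 146.   8.] [801. 217.  66.]
obj [259 317  65 157] [468.  92.   8.] [539. 365. 104.]
obj [139 373  57  61] [689. 264.   8.] [768. 374.  95.]
obj [ 40 418  19   8] [889. 390.  78.] [900. 400. 128.]
obj [375 424  28  26] [304. 234.   8.] [351. 280.  18.]
obj [ 70 428  28  11] [815. 390.  79.] [845. 400. 129.]
obj [125 436  11  14] [750. 380.  81.] [762. 400.  94.]
1 stand 1.0 [-0.16  0.76 -0.66  1.82  0.64  0.79 -1.17]
1 hook 1.0 [ 0.36  0.73 -0.4   1.89  0.46  0.61 -0.22]
1 out 1.0 [ 0.09  0.71 -0.44  1.96  0.52  0.59 -0.6 ]
-1 stand 1.0 [ 0.16  1.07 -1.28  1.81  1.12  1.21  1.64]
-1 hook 1.0 [-0.18  0.75  0.37  1.92 -0.48  0.56 -2.51]
-1 out 1.0 [-0.67  0.8   0.63  2.   -0.82  0.62 -2.52]
```

```bash
cat >> h.py <<'E'
def R(d):
    d=np.array(d,float)/np.hypot(*d)
    return np.column_stack([[-d[1],d[0],0],[d[0],d[1],0],[0,0,-1]])
DS=(-.011,-1.); O=np.array([502.8,285.5]); G=8.
E
python3 - <<'E'
from h import *
d=np.array(DS); g=O+G*d
p=read_state()["eef_pos"]; movel(np.array([p[0],p[1],300]))
movep(np.array([*g,200]),R(DS)); s=read_state(); print(s["time"],s["eef_pos"],s["qpos"].round(2) if hasattr(s["qpos"],'round') else s["qpos"])
cv2.imwrite("pics/b_wrist.png",camera("wrist")["image"])
E
```

```text
4.05 [503.1281671  276.81899431 199.91103898] [ 0.12  0.71 -1.11  1.73  0.7   1.15 -1.22]
```

View pics/b_wrist.png

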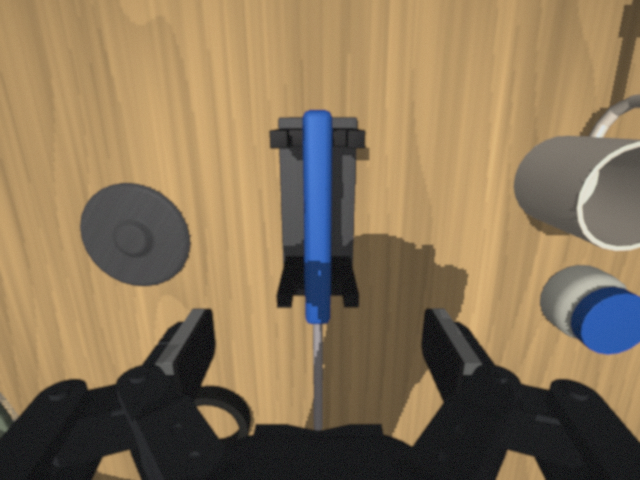

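The handle (column 318) is centred between the fingers (columns 185 and 450) and lies straight in the stand. I'll descend and grip.

Run:
```python
from h import *
d=np.array(DS); g=O+G*d
f0=np.array(read_state()["ft_force"])
print(movel(np.array([*g,66]),R(DS),max_speed=120,guard=25)); s=read_state(); print(s["time"],s["eef_pos"],np.array(s["ft_force"])-f0)
clamp(); s=read_state(); print(s["time"],s["eef_pos"],s["finger_gap"],s["ft_force"])
```

```text
False
5.3667 [503.0190973  277.71368653  66.64976752] [-0.46962806 -0.50224271  0.15402083]
5.9833 [502.80200688 277.52151718  66.22828087] 19.30498091223638 [-0.41480176 -1.32963519  6.0795854 ]
```

Run:
```python
from h import *
d=np.array(DS); g=O+G*d
movel(np.array([*g,131]),R(DS),max_speed=100); s=read_state(); print(s["time"],s["eef_pos"],s["finger_gap"],s["ft_force"])
for n in ("top","scene"):
    c=camera(n); cv2.imwrite(f"pics/c_{n}.png",c["image"][100:420,40:500] if n=="top" else c["image"])
    P=cloud(c);X,Y,Z=P[...,0],P[...,1],P[...,2]
    m=(Z>120)&(Z<190)&(Y>70)&(Y<195)&(X>485)&(X<520)
    if m.sum()>20: print(n,m.sum(),Z[m].min(),np.polyfit(Y[m],Z[m],1),np.polyfit(Y[m],X[m],1),Y[m].min())
```

```text
6.7833 [502.62571251 277.20948828 130.6623652 ] 19.534699769653596 [-0.04639203  0.29071458 -1.74426729]
```

View pics/c_top.png

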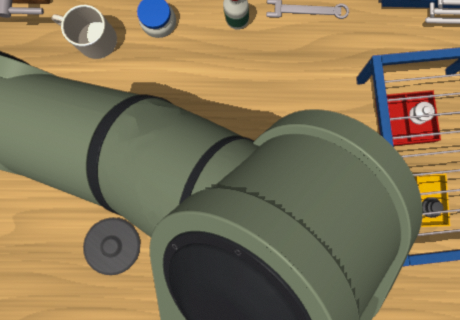

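```bash
cat >> h.py <<'E'
D=np.array([np.sin(np.radians(6.5)),-np.cos(np.radians(6.5))]); T=np.array([573.2,-319.])-27*D
def tcp(tip,z):  # tool held level: TCP for hook tip (xy) at height z
    return np.array([*(np.array(tip)-(190-G)*D),z+49-19])
E
python3 - <<'E'
from h import *
p=tcp(T-95*D,70); print(p)
q=inverse_kinematics(p,R(D)); print(np.round(q,2))
movep(p,R(D)); s=read_state(); print(s["time"],s["eef_pos"],np.round(s["qpos"],2),s["finger_gap"],s["ft_force"])
for n in ("top","scene","wrist"):
    c=camera(n); cv2.imwrite(f"pics/d_{n}.png",c["image"])
E
```

```text
[538.78622301 -16.95415587 100.        ]
[ 0.64  0.81 -1.06  1.9   0.86  0.98 -0.71]
8.025 [539.00673949 -15.3603842  100.28475144] [ 0.64  0.81 -1.06  1.9   0.86  0.98 -0.72] 19.130930409838577 [ 0.12287519  1.07958074 -1.33838411]
```

View pics/d_top.png

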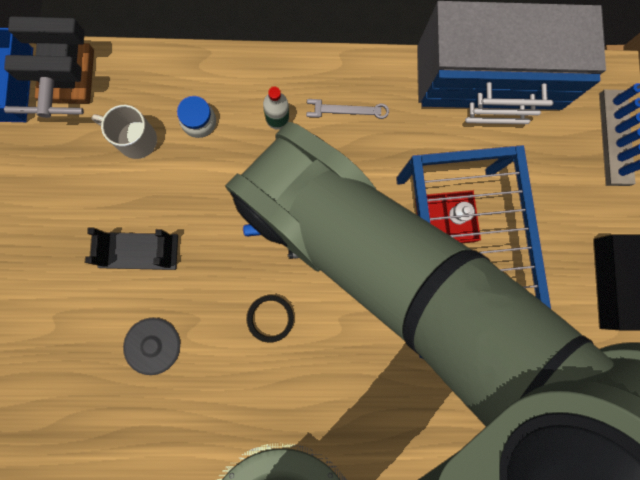

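View pics/d_scene.png

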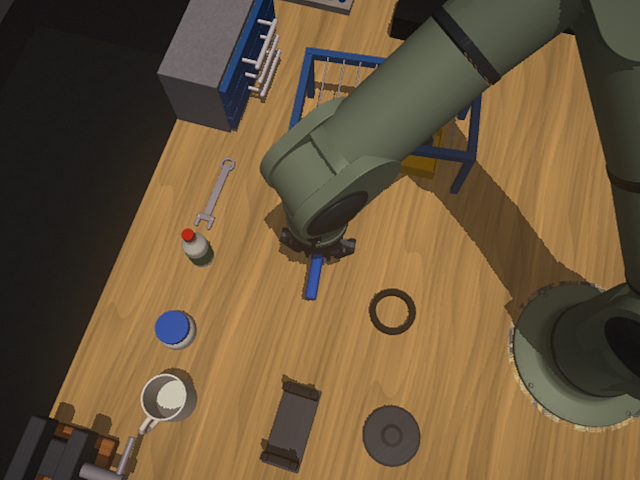

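View pics/d_wrist.png

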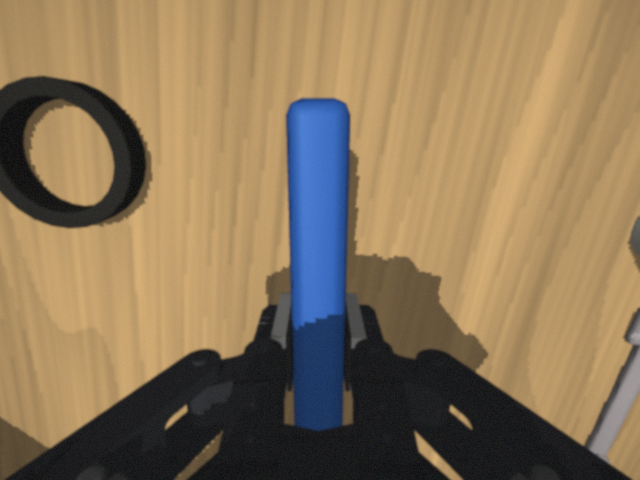

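Run:
```python
from h import *
for n in ("top","scene"):
    c=camera(n);P=cloud(c)
    for uv in ([(310,180),(350,210),(420,280),(380,190),(430,225),(480,260),(330,250),(400,320)] if n=="top" else [(290,180),(350,130),(420,90),(480,80),(400,150),(450,110)]):
        print(n,uv,P[uv[1],uv[0]].round())
```

```text
top (310, 180) [528. -39. 508.]
top (350, 210) [490. -77. 543.]
top (420, 280) [ 420. -131.  602.]
top (380, 190) [ 632. -190.   -0.]
top (430, 225) [ 474. -152.  559.]
top (480, 260) [ 438. -185.  598.]
top (330, 250) [451. -59. 535.]
top (400, 320) [ 386. -117.  582.]
scene (290, 180) [564.  10. 467.]
scene (350, 130) [505. -46. 522.]
scene (420, 90) [439. -88. 568.]
scene (480, 80) [ 379. -116.  572.]
scene (400, 150) [443. -45. 507.]
scene (450, 110) [400. -90. 542.]
```

Run:
```python
from h import *
c=camera("wrist"); s=read_state(); t=s["eef_pos"]; M=np.array(s["tool_rot"])
y=M[:,1]  # tool y = along D
g=t+(-18.7)*M[:,2]
for off in (-80,): 
  for zz in (11,):
    for w in (-10,10): print(proj(c,g+(off-G)*y+w*M[:,0]+zz*np.array([0,0,1])).round(1))
H=hsv(c); m=((H[...,0]>100)&(H[...,0]<130)&(H[...,1]>120)&(H[...,2]>50)); P=cloud(c)
v,u=np.nonzero(m); k=(v<300); print(v.min(),u[v<130].min(),u[v<130].max())
q=P[v[k],u[k]]; top=q[:,2]>np.nanmedian(q[:,2])-4; a=(q[top]-g)@y; print(len(a),np.polyfit(a,q[top][:,2]-g[2],1))
```

```text
[[284.1  89.9]]
[[352.5  89.9]]
99 287 348
11332 [3.52964737e-03 1.17395037e+01]
```

The handle is level in the grip (slope 0.0035) and where I expected it. I'll move under the shelf and lower the hook.

Run:
```python
from h import *
movel(tcp(T-95*D,60),R(D))
r=movel(tcp(T,60),R(D),max_speed=120,guard=12); s=read_state(); print(r,s["time"],s["eef_pos"],s["ft_force"])
if not r:
    c=camera("scene"); cv2.imwrite("pics/e_scene.png",c["image"][0:240,200:520]); c=camera("top"); cv2.imwrite("pics/e_top.png",c["image"][130:330,330:570])
    r=movel(tcp(T,9),R(D),max_speed=60,guard=8); s=read_state(); print(r,s["time"],s["eef_pos"],s["ft_force"])
```

```text
False 9.5167 [ 549.51535858 -110.48013234   90.1449851 ] [-0.58231506 -0.3998048  -1.92394566]
False 10.6167 [ 549.71501528 -111.32744706   39.28429732] [ 0.4776491   0.56859886 -1.98308494]
```

View pics/e_top.png

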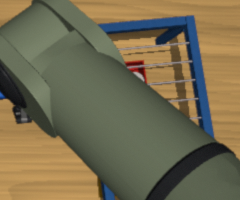

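View pics/e_scene.png

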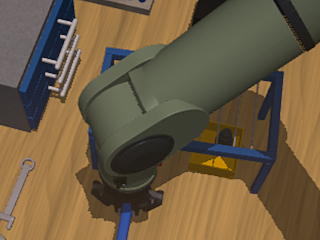

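Run:
```python
from h import *
r=movel(tcp(T-35*D,8),R(D),max_speed=35,guard=15); s=read_state(); print(r,s["time"],s["eef_pos"],s["ft_force"])
c=camera("scene"); cv2.imwrite("pics/f_scene.png",c["image"][0:240,200:520]); c=camera("top"); cv2.imwrite("pics/f_top.png",c["image"][130:330,330:570])
H=hsv(c);P=cloud(c); m=((H[...,0]<6)|(H[...,0]>174))&(H[...,1]>150)&(H[...,2]>50)&(P[...,1]<-200)&(P[...,2]>25)&(P[...,2]<42); print(m.sum(), P[m].min(0),P[m].max(0))
```

```text
False 11.7667 [545.61156297 -76.44687817  38.01071224] [ 0.47306821 -0.8318942  -1.52860198]
163 [ 549.84425857 -362.37528856   25.13896368] [ 625.20564946 -277.16272466   40.24173034]
```

View pics/f_top.png

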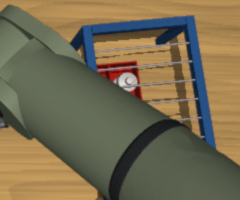

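Run:
```python
from h import *
r=movel(tcp(T-187*D,8),R(D),max_speed=60,guard=15); s=read_state(); print(r,s["time"],s["eef_pos"],s["ft_force"],s["finger_gap"])
for n in ("top","scene"):
    c=camera(n); cv2.imwrite(f"pics/g_{n}.png",c["image"])
    H=hsv(c);P=cloud(c); m=((H[...,0]<6)|(H[...,0]>174))&(H[...,1]>150)&(H[...,2]>50)&(P[...,1]<-30)&(P[...,2]<42); print(m.sum()); 
    if m.sum()>10: print(P[m].min(0),P[m].max(0))
```

```text
False 14.55 [528.39483516  74.34563583  38.00722493] [ 0.16646156 -1.07062827 -2.25512503] 19.19993622574807
392
[ 571.02120356 -207.7026188    -2.32771108] [ 607.3526663  -119.96264808   39.19082337]
10
```

View pics/g_top.png

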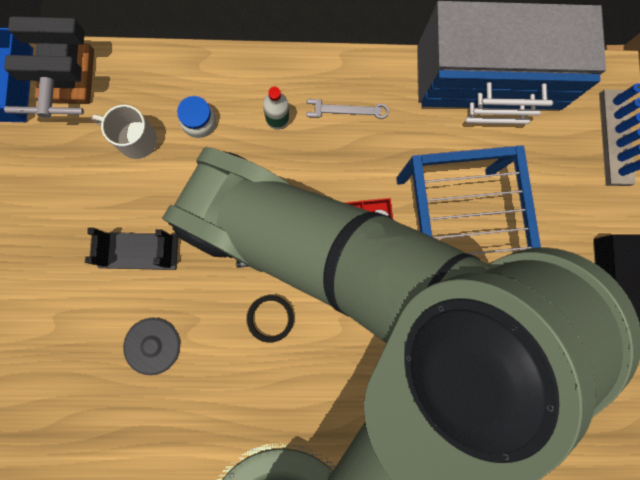

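View pics/g_scene.png

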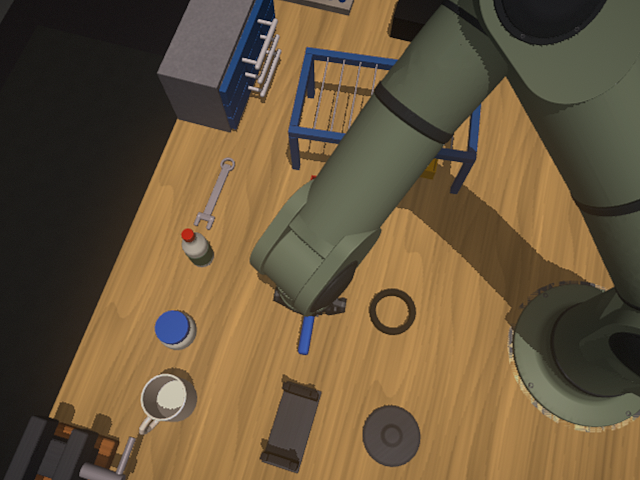

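Run:
```python
from h import *
print(movel(tcp(T-202*D,8),R(D),max_speed=40,guard=15))
print(movel(tcp(T-188*D,8),R(D),max_speed=40,guard=10))
print(movel(tcp(T-188*D,105),R(D),max_speed=80,guard=10))
s=read_state(); print(s["time"],s["eef_pos"],s["ft_force"],s["finger_gap"])
movep(np.array([*(O+G*np.array(DS)),135]),R(DS)); s=read_state(); print(s["time"],s["eef_pos"],s["ft_force"])
for n in ("top","wrist","scene"):
    c=camera(n); cv2.imwrite(f"pics/i_{n}.png",c["image"])
    if n=="wrist":continue
    H=hsv(c);P=cloud(c); m=((H[...,0]<6)|(H[...,0]>174))&(H[...,1]>150)&(H[...,2]>50)&(P[...,1]<-30)&(P[...,0]<680)&(P[...,2]<42)&(P[...,2]>28); print(m.sum(),rect(P[m]) if m.sum()>10 else 0)
c=camera("wrist"); s=read_state(); M=np.array(s["tool_rot"]); y=M[:,1]; g=s["eef_pos"]-18.7*M[:,2]
H=hsv(c); m=((H[...,0]>100)&(H[...,0]<130)&(H[...,1]>120)&(H[...,2]>50)); P=cloud(c)
v,u=np.nonzero(m); k=(v<300)&(abs(u-318)<45); print(v[k].min())
q=P[v[k],u[k]]; top=q[:,2]>np.nanmedian(q[:,2])-4; a=(q[top]-g)@y; print(np.polyfit(a,q[top][:,2]-g[2],1))
```

```text
False
False
False
17.0417 [528.06234946  75.37565499 134.5783135 ] [-1.27383414 -0.42747762 -2.9066252 ] 19.49333969557119
17.8667 [502.56305118 277.46096259 134.65506873] [ 0.30258229 -0.14196353 -1.73241026]
133 (array([ 590.3, -134.1]), array([ 30.7, 111.1]), 1.84, [[573.0999755859375, -79.0], [576.7000122070312, -190.10000610351562], [607.4000244140625, -189.10000610351562], [603.7999877929688, -78.0999984741211]])
147 (array([ 572.1, -134.4]), array([ 59.7, 110.2]), 5.78, [[536.9000244140625, -82.5], [548.0, -192.1999969482422], [607.4000244140625, -186.1999969482422], [596.2999877929688, -76.5]])
99
[3.85434658e-03 1.15127043e+01]
```

View pics/i_top.png

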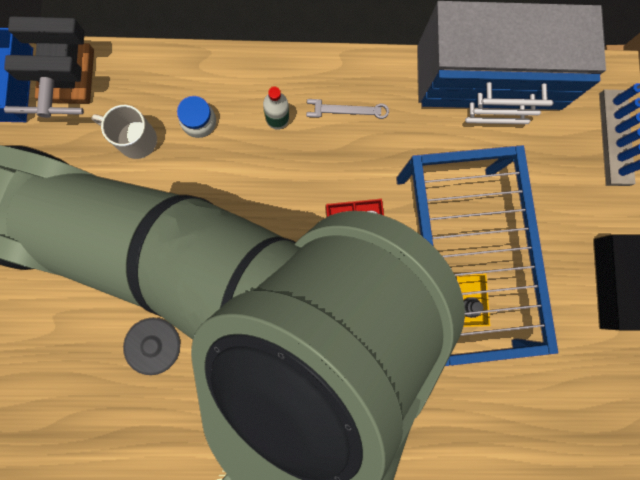

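View pics/i_wrist.png

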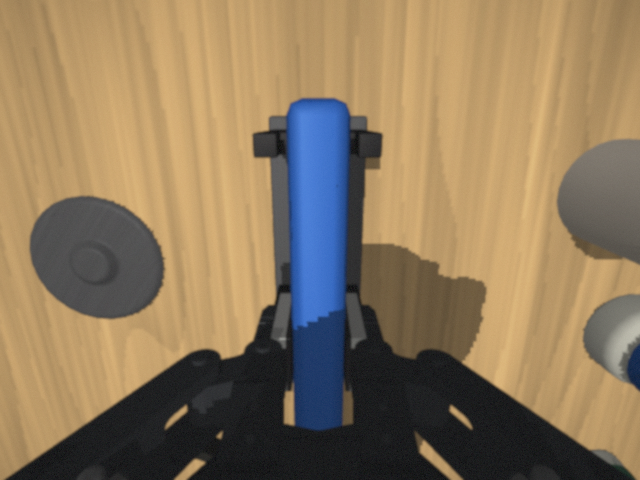

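The tray's rear edge is at y about -189, and the shelf front is at about -225. The handle (column 318) is centred over the notches (columns 255-380). I'll lay it down.

Run:
```python
from h import *
g=O+G*np.array(DS)
print(movel(np.array([*g,90]),R(DS),max_speed=80,guard=10))
print(movel(np.array([*g,66.5]),R(DS),max_speed=30,guard=6)); s=read_state(); print(s["time"],s["eef_pos"],s["ft_force"])
```

```text
False
True
19.5583 [502.50885141 277.38443902  66.23367219] [-1.39163773 -2.058456    8.40339607]
```

Run:
```python
from h import *
g=O+G*np.array(DS)
open_gripper(); movel(np.array([*g,220]),max_speed=120)
q=list(read_state()["qpos"]); 
goto_joints([1.063,0.45,-0.036,1.5,0.021,1.05,-0.113])
s=read_state(); print(s["time"],s["eef_pos"],s["finger_gap"])
for n in ("top","scene"):
    c=camera(n); cv2.imwrite(f"pics/j_{n}.png",c["image"])
    P=cloud(c);H=hsv(c);h,sa,v=H[...,0],H[...,1],H[...,2];X,Y,Z=P[...,0],P[...,1],P[...,2]
    m=(h>100)&(h<130)&(sa>120)&(v>50)&(Z>85)&(Z<110)&(Y>0); print(n,"handle",m.sum(),np.nanmedian(Z[m]),rect(P[m]))
    m=(Z>65)&(Z<110)&(Y>70)&(Y<195)&(X>470)&(X<535); print("rod",m.sum(),np.nanmedian(Z[m]),rect(P[m])[0])
    red=((h<6)|(h>174))&(sa>150)&(v>50)&(X<680)&(Y<-30)
    m=red&(Z>29)&(Z<42); print("red",rect(P[m]))
    m=(h>20)&(h<32)&(sa>200)&(v>100)&(Z>29)&(Z<42)&(Y<0)&(Y<-260); print("yel",rect(P[m]))
    m=(Z>45)&(Z<75)&(Y<-60)&(Y>-215)&(X>480)&(X<680); print("hub",m.sum(),rect(P[m])[:2],P[m][:,2].max())
```

```text
24.8417 [ 287.97257036 -604.87780527  316.34065491] 85.21692928895492
top handle 1016 96.00798649531765 (array([646.1, 409.1]), array([495.6, 125.3]), 41.13, [[418.29998779296875, 293.29998779296875], [500.70001220703125, 198.89999389648438], [874.0, 524.9000244140625], [791.5, 619.2999877929688]])
rod 260 88.8843685474709 [501.1 142.7]
red (array([ 551.9, -137.8]), array([ 99.1, 110. ]), 6.47, [[496.5, -88.69999694824219], [508.8999938964844, -198.0], [607.2999877929688, -186.89999389648438], [595.0, -77.5999984741211]])
yel (array([ 413. , -347.4]), array([98.5, 85.5]), 0.65, [[363.29998779296875, -305.20001220703125], [364.29998779296875, -390.70001220703125], [462.70001220703125, -389.6000061035156], [461.79998779296875, -304.1000061035156]])
hub 296 (array([ 562.7, -163.7]), array([36.3, 36.6])) 67.15877873433078
scene handle 1057 95.86676492788592 (array([502.8, 285.9]), array([156.9,  18.5]), 89.32, [[492.6000061035156, 207.60000610351562], [511.1000061035156, 207.3000030517578], [512.9000244140625, 364.20001220703125], [494.5, 364.5]])
rod 255 88.7788854564701 [502.2 143.5]
red (array([ 552.6, -136.3]), array([ 98.8, 110. ]), 6.38, [[497.3999938964844, -87.0999984741211], [509.70001220703125, -196.5], [607.7999877929688, -185.5], [595.5999755859375, -76.19999694824219]])
yel (array([ 412.5, -334.1]), array([ 97.9, 109. ]), 2.11, [[361.6000061035156, -281.5], [365.6000061035156, -390.3999938964844], [463.5, -386.79998779296875], [459.5, -277.8999938964844]])
hub 238 (array([ 563.8, -163.1]), array([35.8, 36.8])) 67.16855527332211
```

View pics/j_top.png

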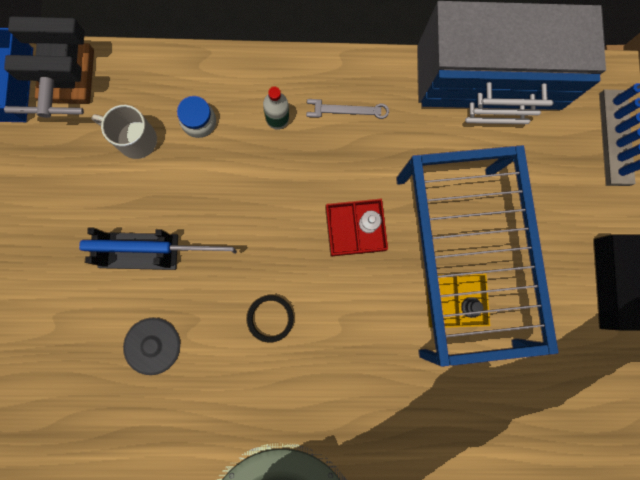

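View pics/j_scene.png

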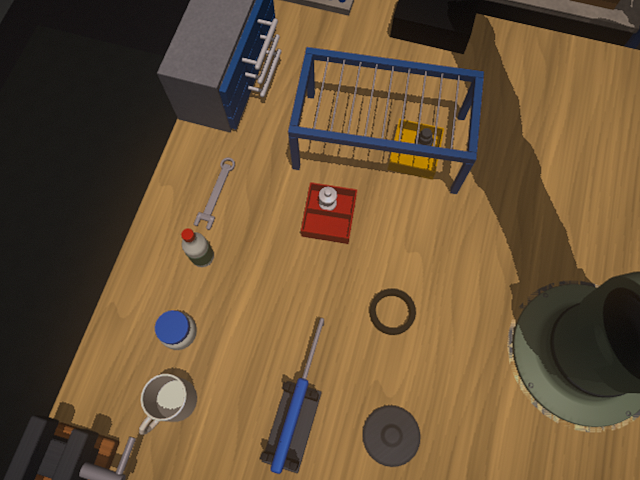

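The red tray (top view about (357,228)) is fully clear of the shelf's front beam (column 415), with the hub upright at (370,221). The tool is in its stand at (130,247), and everything else is unmoved.

```bash
python3 -c "
from workcell import *
print(finish_job(), read_state()['time'])"
```

```text
the job is handed in; nothing more can be done
the job is handed in; nothing more can be done
```

The red tray is out from under the shelf with the hub still standing in it, and the hook tool is back in its stand. I handed the job in after about 25 s of the 45 s allowed. I touched the tray only with the hook and did not lift it.

**Last checks** (both cameras agree to within about 2 mm):
- **Red tray:** its rear corners are about 36 mm clear of the shelf's front edge, and the tray is straight (about 6.4°, as before).
- **Hub:** upright in the rear pocket, its top at about 65 mm.
- **Hook tool:** lying in both notches with the handle top at z = 96 mm, within 1 mm of where it started.
- **Yellow tray:** its measured outline matches the first pictures to about 1 mm.
- **Other objects:** by eye they are where they were in the first pictures; I did not re-measure them.

**Two things to note:**
- **Handle measurement:** the top-view figure for the handle failed in the last check, because the colour mask picked up another blue object. The scene view and the rod position in both views confirmed the handle instead.
- **View of the hook:** the arm blocked the cameras during hooking. The hook's entry into the pocket was confirmed only by forces and by the tray then moving.

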